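Pack the notions box and shut its sprung lid

ROBOT

A 6-joint arm with a two-finger parallel gripper is mounted at the origin on the work surface. World frame = base frame: x ahead of the robot, y to its left, z up, the work surface at z = 0. Lengths are in m, angles in rad, forces in N, time in s.
With the tool pointing down it reaches from about 0.35 to 0.975 m from the base axis. Payload 4.9 kg.
Tool frame: the origin (TCP) lies at the very end of the fingers, on their centre line; the grasp point (between the pads) lies 19 mm behind it; x points along the fingers, y is the direction in which the jaws open and shut, and the axes are right-handed (so a half turn about x gives the same grasp; the last joint's range is limited). The gripper opens to 85 mm and grips with 20 to 120 N. Pads are 22 mm wide; open, the fingers measure 114 mm over their backs; the gripper's body (76 mm by 85 mm) begins 54 mm behind the grasp point. The pads swing forward as they close: fully open they stand 13 mm farther back than shut.
Start: joints at [1.035, 0.053, 1.613, -0, 1.476, -0.119], TCP at [0.253, 0.571, 0.231] pointing down, gripper open.
Joint ranges: [-3.01, 3.01], [-1.01, 2.22], [0.06, 2.58], [-1.02, 4.17], [0.09, 2.62], [-3.14, 3.14]. Speed limits (rad/s): [2.57, 2.57, 3.14, 3.14, 3.14, 3.14].

INTERFACE

Orientations are given as a rotation vector (axis times angle).
In Python, from station import ctrl, get_image, calibration, finish_job, search_frame, cut_out, mark_of gives the robot as it stands. The module is installed in compiled form; this text tells all that it offers.
- The arm moves only by the tool arm_command, never from a script. Its argument "plan" is a list that holds one entry, the list of rows, each a list of 7 numbers: the shift along the tool's x, y, z in m, then the turn, a rotation vector about the tool's x, y, z in degrees, then the finger opening in m, from 0 to 0.0854. A call has 1 to 20 rows; each row shifts and turns the pose as measured when the row begins, along the tool's axes as they then stand; what a row does not reach is not made up. A row lasts 1/12 s, in which the tool goes at most 41.7 mm and 7.16 degrees, less where a joint would pass 70% of its speed; a pose out of reach is approached as far as the arm can. A call with a gripper value outside its range is refused whole. The fingers move at their own pace and stop on an object; "squeeze" is the grip in N (left out, the last holds). Time passes only in rows, so rows that do not move let the fingers close. It gives the time, the measured TCP pose, the force and the opening at its end, in the units of the state.
- ctrl.get_obs(): the state, without advancing time (a new reading comes with each control period).
- get_image(name): name is "scene" or "top" or "wrist"; returns the picture (384x512x3 uint8, red, green, blue); there is no depth.
- calibration(name): a dict with "fx", "fy", "cx", "cy" (pixels), "cam_to_world" (4x4, takes a point from camera to world coordinates); the wrist camera has in their place "hand_eye" (4x4, takes a point from camera to tool coordinates, whose origin is the TCP and whose axes are the tool frame's). Camera axes: x right, y down, z forward; pixel columns grow to the right and rows downward; lengths in m; the calibration is good to about 2 mm. A picture is of the moment at which its call begins: read the wrist's pose just before it. calibration takes no time and is no camera call.
- finish_job(): hands the job in, once; it reports no verdict.
Trained networks look in the newest picture that a camera, given by its name, has taken for a name from the list of things; names that differ only in an ending like _2 or _b are one class to them, and where a whole thing is asked for, a point or a joint stands for the part that bears it (a point fixed in the world has none). Each returns a list of dicts, best first, with "conf" (0 to 1); they miss things now and then, are a little off and sometimes report something else, mostly with a low value. They report only what shows in the picture. A call takes as long as a camera call. They do not tell look-alikes from the thing itself.
- search_frame(camera, thing): "at" ([x, y, z] in m, in the coordinates of the camera as it stood for that picture, good to about 4 mm: the middle of the surface that is visible of it).
- cut_out(camera, thing): "mask" (384x512 bool, what is visible of it).
- mark_of(camera, thing): "at" ([x, y, z] in m, in the coordinates of the camera as it stood for that picture, good to about 4 mm: a listed point, or the origin of a listed thing).
The state is a dict: "t": time; "q": joint angles; "dq": joint speeds; "effort": joint torques, N m; "tool_pos": TCP position; "tool_rot": TCP orientation; "contact_force": force on the tool from outside, world axes, zero at the start; "wrist_torque": the same for the moment, N m; "opening": finger opening in m.
Only numpy, scipy, OpenCV 4.12 (cv2) and the standard library are available. Lean on these libraries where they do the work, as an engineer would, in place of code of your own. Each camera call takes 0.05 s, during which the arm holds its last target. There are 200 camera calls.

TASK

Pack the round button jar and the wooden pressing block into the notions box beside the pin tin that already lies loose in it: all three standing upright in a row between its two cross-boards, flat on its floor. They only just fit, so the tin will usually have to be slid along to make room. Then push the sprung lid down until it lies level on the box and stays there, and leave everything else on the table where it stands.

Things in the scene. Friction and masses are not known exactly. Their poses are not given: they have to be found in the camera images.
- notions_box: Plywood box, fixed. Outside 76 (its x) x 176 (its y) x 51 mm high, walls 8, floor 6 mm; inside 60 x 160 x 45 mm deep. Origin: centre of its underside; y along its long side. Two rim-high cross-boards, 6 mm thick, 132 mm apart inside, are wedged in it: immovable, but midway between them lies up to 9 mm either side of the box's middle (not measured: feel or look).
- box_floor (a point): Centre of the box's inner floor, 6 mm above the underside; same axes as the box.
- lid (a joint): Lid angle: a plywood plate 76 x 176 x 6 mm, hinged along the box's top +x outer edge (box x = 38, z = 51 mm). 0 = level on the rim; starts open at 1.8 to 1.95 rad, leaning back away from the robot; stop at 2.0. A spring pushes it open, the stiff hinge holds any angle, level too; 2 to 5 N at the free edge pushes it shut. It cannot lie level over anything above the rim.
- lid_edge (a point): Middle of the lid's free edge, on its outer (upper when shut) face; 76 mm from the hinge line. When the lid is shut it lies over the box's -x outer edge, 57 mm above the underside of the box.
- pin_tin: Plain metal tin, rectangular, 56 (its x) x 44 (its y) x 42 mm high, edges rounded 2 mm, about 110 g. Lies loose in the box from the start, its 56 mm side across the box, within 12 mm of the middle of the space between the cross-boards, with 32 mm or more free at either end of it; its top is 3 mm below the rim. Slides easily when pushed. Origin: centre of its underside.
- button_jar: Round squat amber glass jar with metal lid, diameter 46 mm, 42 mm high, about 120 g, standing on the table. Origin: centre of its underside.
- press_block: Plain pale wooden pressing block with a darker stripe along its long sides, 56 (its x) x 40 (its y) x 42 mm high, edges rounded 2 mm, about 90 g. Stands on the table, to one side of the box, the jar on the other. The three take up 130 of the 132 mm, in any order. In the box its 56 mm side lies across the box (along the box's x). Origin: centre of its underside.
- thread_spool: Small wooden spool, diameter 32, 44 mm high, bystander. Origin: centre of its underside.
- thread_cone: Paper-coloured cone of thread, base diameter 60, 100 mm high, bystander. Origin: centre of its underside.
- bead_bottle: Small glass bottle with cork, diameter 36, 85 mm high, bystander. Origin: centre of its underside.
- mug: White ceramic mug, diameter 84, 100 mm high, bystander. Origin: centre of its underside.
- bead_bowl: Dark wooden bowl, diameter 110, 45 mm high, bystander. Origin: centre of its underside.
- pattern_weight: Dark steel disc with a knob, diameter 56, 26 mm high, bystander. Origin: centre of its underside.
Things that resemble listed ones, but are neither listed nor needed, are in the scene too. Leave any red look-alike of the pin_tin alone.

How it is judged:
On the way:
1. tin, jar and block all stand flat on the floor of the box (x of pin_tin in the frame of notions_box between -0.03 and 0.03 m and y of pin_tin in the frame of notions_box between -0.066 and 0.066 m and z of pin_tin in the frame of notions_box between 0.003 and 0.009 m and angle between each of pin_tin, button_jar, press_block's own z axis and vertical below 0.08 rad and x of button_jar in the frame of notions_box between -0.03 and 0.03 m and y of button_jar in the frame of notions_box between -0.066 and 0.066 m and z of button_jar in the frame of notions_box between 0.003 and 0.009 m and x of press_block in the frame of notions_box between -0.03 and 0.03 m and y of press_block in the frame of notions_box between -0.066 and 0.066 m and z of press_block in the frame of notions_box between 0.003 and 0.009 m), for 0.2 s.
At the end, for the whole second after the job is handed in: Tin, jar and block are all inside the box, upright (within 0.08 rad) with their undersides within 3 mm of its floor and at rest, and the lid lies level (joint below 0.06 rad) (all of step 1 and linear speed of each of pin_tin, button_jar, press_block below 0.02 m/s and value of joint lid below 0.06 rad); the robot touches nothing.
It fails at once if a bystander (spool, cone, bottle, mug, bowl or pattern weight) is moved more than 30 mm (distance of any of thread_spool, thread_cone, bead_bottle, mug, bead_bowl, pattern_weight from where it was at the start of the episode above 0.03 m).
It also fails if it takes over 72 s, if anything falls off the work surface, if the arm or the gripper's body presses on something with over 40 N, if the wrist force passes 120 N, or if a joint passes its speed limit or range.

## Working session

There is one attempt and no reset: what is moved stays moved. The work goes in short steps, Python scripts to look and compute and a tool call to move; the robot and the scene stay as the last step left them, time stands still between calls to the robot, and variables do not carry over. Pictures are saved under pics/ and viewed, about 8 in all and at most 12, crops included, and the job is handed in when it is done.

Besides the shell and the picture viewer there is one more tool, called as a command line: name --argument value ..., lists and objects as JSON in quotes. arm_command: Moves the arm, as the interface text tells. Its arguments: {"type":"object","properties":{"plan":{"type":"array","items":{"type":"array","items":{"type":"array","items":{"type":"number"}}}},"squeeze":{"type":"number"}},"required":["plan"]}

```bash
mkdir -p pics
cat > h.py <<'E'
import numpy as np, cv2
from scipy.spatial.transform import Rotation as R
from station import ctrl,get_image,calibration,finish_job,search_frame,cut_out,mark_of
def T(name):
    c=calibration(name)
    if name!='wrist': return np.array(c['cam_to_world'])
    o=ctrl.get_obs(); M=np.eye(4); M[:3,:3]=R.from_rotvec(o['tool_rot']).as_matrix(); M[:3,3]=o['tool_pos']
    return M@np.array(c['hand_eye'])
def w(M,p): return (M@np.r_[p,1])[:3]
def px2w(name,M,u,v,z):
    c=calibration(name); d=M[:3,:3]@np.array([(u-c['cx'])/c['fx'],(v-c['cy'])/c['fy'],1]); o=M[:3,3]
    return o+d*(z-o[2])/d[2]
def w2px(name,M,p):
    c=calibration(name); q=np.linalg.inv(M)@np.r_[p,1]; return np.array([c['fx']*q[0]/q[2]+c['cx'],c['fy']*q[1]/q[2]+c['cy']])
E
python3 - <<'E'
from h import *
np.set_printoptions(precision=3,suppress=True)
o=ctrl.get_obs(); print({k:np.round(v,3) for k,v in o.items()})
M=T('top'); print(M, calibration('top')['fx'])
im=get_image('top'); cv2.imwrite('pics/top0.png',im[...,::-1])
for n in ['notions_box','pin_tin','button_jar','press_block','thread_spool','thread_cone','bead_bottle','mug','bead_bowl','pattern_weight','lid_edge','box_floor']:
    for r in mark_of('top',n)[:3]:
        p=w(M,r['at']); print(n,round(r['conf'],2),p,w2px('top',M,p))
S=T('scene'); im=get_image('scene'); cv2.imwrite('pics/scene0.png',im[...,::-1])
print(S)
E
```

```text
{'t': np.float64(0.0), 'q': array([ 1.035,  0.053,  1.614, -0.   ,  1.476, -0.119]), 'dq': array([-0.   ,  0.002, -0.   ,  0.001,  0.002,  0.001]), 'effort': array([  0.001, -39.368, -37.018,   0.   ,   0.007,   0.   ]), 'tool_pos': array([0.253, 0.571, 0.23 ]), 'tool_rot': array([ 0.325,  1.547, -0.328]), 'contact_force': array([ 0.495,  0.58 , -0.448]), 'wrist_torque': array([-0.042, -0.015,  0.062]), 'opening': np.float64(0.085)}
[[ 0.028 -0.983  0.184  0.328]
 [-0.999 -0.031 -0.014  0.022]
 [ 0.019 -0.183 -0.983  1.242]
 [ 0.     0.     0.     1.   ]] 441.5671617245576
notions_box 0.57 [0.559 0.003 0.002] [255.314 198.769]
pin_tin 0.66 [ 0.755 -0.032  0.   ] [269.065 133.713]
pin_tin 0.59 [0.561 0.003 0.007] [255.526 197.611]
button_jar 0.5 [0.488 0.227 0.004] [175.306 220.911]
press_block 0.77 [ 0.52  -0.28  -0.005] [353.73 215.49]
thread_spool 0.48 [ 0.383  0.091 -0.001] [222.124 260.01 ]
thread_cone 0.92 [0.662 0.237 0.002] [175.42 161.24]
bead_bottle 0.63 [ 0.68  -0.387 -0.004] [389.523 162.474]
bead_bottle 0.51 [ 0.683 -0.214  0.001] [330.911 159.14 ]
mug 0.76 [0.675 0.384 0.   ] [125.058 155.231]
bead_bowl 0.75 [ 0.679 -0.385 -0.003] [388.918 162.674]
pattern_weight 0.65 [ 0.375 -0.084  0.   ] [284.936 264.574]
lid_edge 0.69 [0.631 0.021 0.122] [250.422 163.254]
box_floor 0.94 [0.563 0.008 0.008] [253.944 196.696]
[[-0.629  0.574 -0.523  1.132]
 [ 0.777  0.481 -0.407  0.452]
 [ 0.018 -0.663 -0.749  0.874]
 [ 0.     0.     0.     1.   ]]
```

```bash
python3 -c "
import cv2,numpy as np
a=cv2.imread('pics/top0.png');b=cv2.imread('pics/scene0.png')
cv2.imwrite('pics/both.png',cv2.resize(np.vstack([a,b]),(800,1200))[:, :])
cv2.imwrite('pics/top0b.png',cv2.resize(a,(800,600)));cv2.imwrite('pics/scene0b.png',cv2.resize(b,(800,600)))"
```

```text
(no output)
```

View pics/top0b.png

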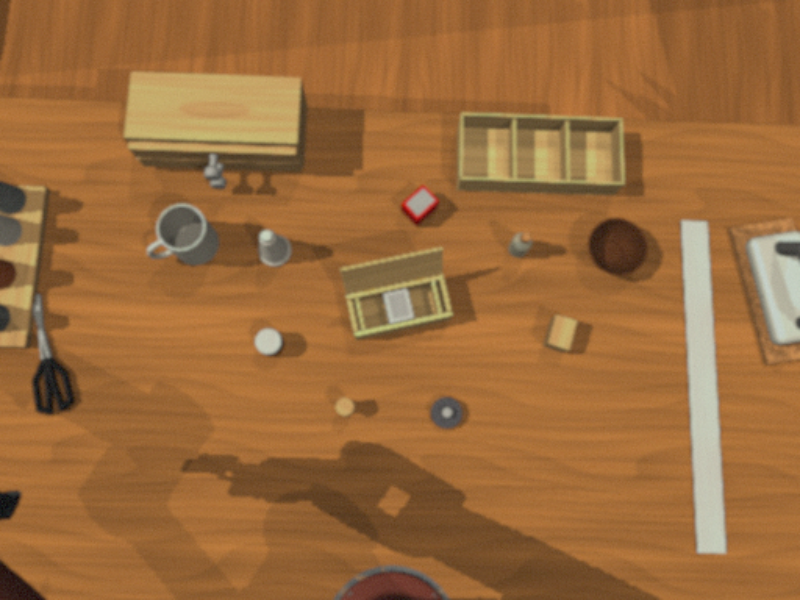

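View pics/scene0b.png

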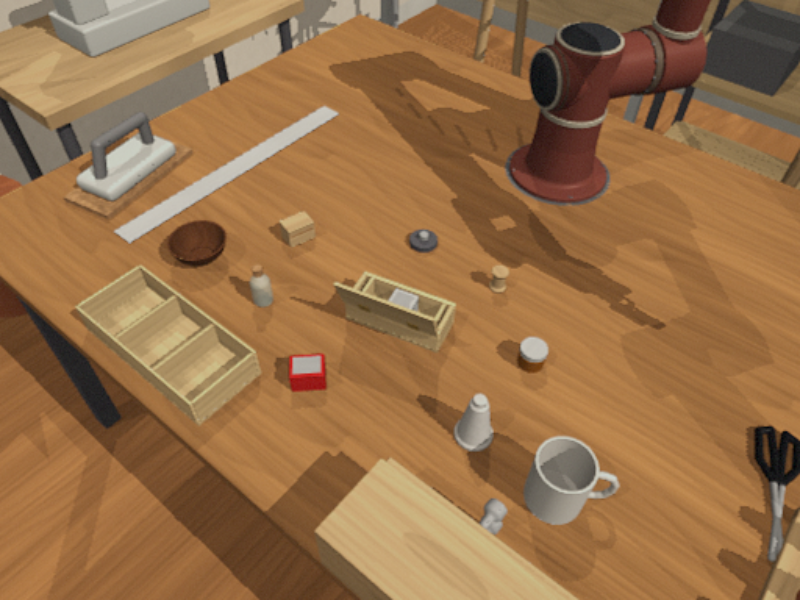

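The top picture shows the box at about (398,300), its lid leaning back, and the tin inside. The jar is at (268,341), the block at (562,333) and the red look-alike at (420,204), which I'll leave alone. The network positions agree with what I see. The box is turned about +12°.

Plan:
1. Slide the tin a little towards -y.
2. Put the jar in at the +y end.
3. Push the tin against the jar, feeling for the board.
4. Drop the block into the remaining gap.
5. Shut the lid.

First I'll look at the box from close up.

```bash
cat >> h.py <<'E'
np.set_printoptions(precision=4,suppress=True)
def go(p,jaw=None):
    "delta in tool axes to world p, then turn (deg, about tool x) bringing jaw axis to world angle jaw (deg, mod 180)"
    o=ctrl.get_obs(); A=R.from_rotvec(o['tool_rot']).as_matrix()
    t=None
    if jaw is not None:
        a=np.degrees(np.arctan2(A[1,1],A[0,1])); t=-((jaw-a+90)%180-90)
    print('shift mm',np.round(1000*A.T@(np.array(p)-o['tool_pos']),1),'turn x',t,'tilt',np.round(A[:,0],3))
E
python3 - <<'E'
from h import *
o=ctrl.get_obs(); A=R.from_rotvec(o['tool_rot']).as_matrix(); print(A, calibration('wrist'))
go([0.53,0.0,0.30],12.5); go([0.53,0.0,0.30],102.5)
E
```

```text
[[ 0.      0.4049  0.9144]
 [ 0.      0.9144 -0.4049]
 [-1.      0.0001  0.    ]] {'fx': 290.3314492430681, 'fy': 290.3314492430681, 'cx': 253.0088824241831, 'cy': 187.09225541847297, 'hand_eye': array([[-0.0002, -0.2718,  0.9624, -0.1432],
       [ 1.    , -0.0001,  0.0002, -0.001 ],
       [ 0.    ,  0.9624,  0.2718, -0.0695],
       [ 0.    ,  0.    ,  0.    ,  1.    ]])}
shift mm [ -68.7 -410.4  484.6] turn x 53.61736271811054 tilt [ 0.  0. -1.]
shift mm [ -68.7 -410.4  484.6] turn x -36.38263728188946 tilt [ 0.  0. -1.]
```

arm_command --plan '[[[-0.004,-0.024,0.0285,0,0,0,0.085],[-0.004,-0.024,0.0285,0,0,0,0.085],[-0.004,-0.024,0.0285,0,0,0,0.085],[-0.004,-0.024,0.0285,0,0,0,0.085],[-0.004,-0.024,0.0285,0,0,0,0.085],[-0.004,-0.024,0.0285,0,0,0,0.085],[-0.004,-0.024,0.0285,0,0,0,0.085],[-0.004,-0.024,0.0285,0,0,0,0.085],[-0.004,-0.024,0.0285,0,0,0,0.085],[-0.004,-0.024,0.0285,0,0,0,0.085],[-0.004,-0.024,0.0285,0,0,0,0.085],[-0.004,-0.024,0.0285,0,0,0,0.085],[-0.004,-0.024,0.0285,0,0,0,0.085],[-0.004,-0.024,0.0285,0,0,0,0.085],[-0.004,-0.024,0.0285,0,0,0,0.085],[-0.004,-0.024,0.0285,0,0,0,0.085],[-0.004,-0.024,0.0285,0,0,0,0.085]]]'

```text
t: 2.12
tool_pos: [0.5408, -0.0172, 0.3037]
tool_rot: [0.319, 1.54, -0.313]
contact_force: [0.3, 0.7, 0.4]
opening: 0.0848
```

arm_command --plan '[[[0,0,0,-7,0,0,0],[0,0,0,-7,0,0,0],[0,0,0,-7,0,0,0],[0,0,0,-7,0,0,0],[0,0,0,-7,0,0,0],[0,0,0,-1.5,0,0,0]]]'

```text
t: 2.62
tool_pos: [0.544, -0.0274, 0.3049]
tool_rot: [-0.196, 1.552, 0.193]
contact_force: [-0.3, 1.7, -0.2]
opening: 0.0118
```

Run:
```python
from h import *
o=ctrl.get_obs(); print(o['t'],o['tool_pos'],o['opening'])
M=T('wrist'); im=get_image('wrist'); cv2.imwrite('pics/w1.png',cv2.resize(im[...,::-1],(800,600)))
for n in ['notions_box','pin_tin','box_floor','lid_edge']:
    for r in mark_of('wrist',n)[:2]: print(n,round(r['conf'],2),w(M,r['at']))
go([0.56,0.005,0.30],102.5)
np.save('M1.npy',M)
```

```text
2.6167 [ 0.544  -0.0274  0.3049] 0.011846506528628028
notions_box 0.88 [0.56   0.0037 0.0012]
pin_tin 0.7 [0.557  0.0038 0.006 ]
pin_tin 0.54 [ 0.384   0.0938 -0.0013]
box_floor 0.8 [0.5581 0.004  0.0082]
lid_edge 0.81 [0.6318 0.019  0.1197]
shift mm [ 5.1 27.3 23.2] turn x 1.4146075093561166 tilt [ 0.011 -0.001 -1.   ]
```

View pics/w1.png

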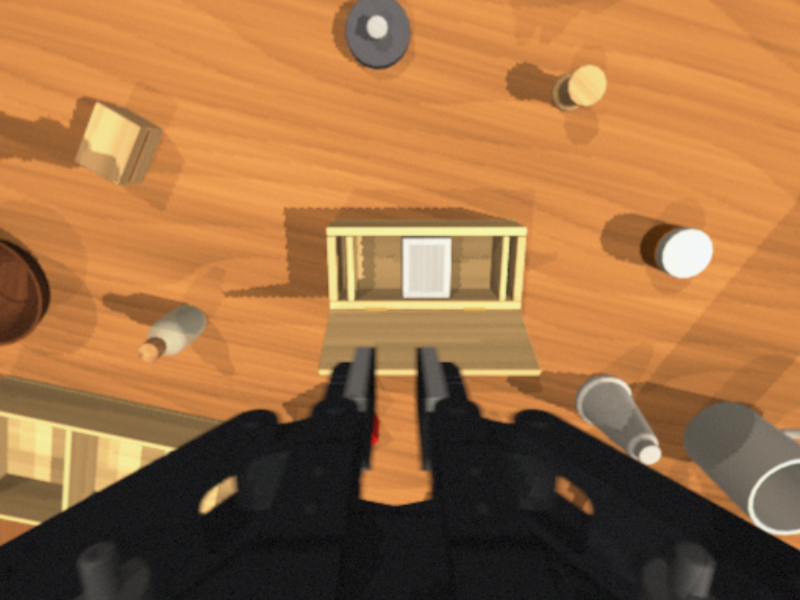

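The wrist view shows the box square to the tool. The outer rim corners are at (327,227) and (526,227), the board inner faces at about 354 and 501, and the tin is centred at 426. Red shows only behind the fingers.

```bash
cat > m.py <<'E'
from h import *
M=np.load('M1.npy')
f=lambda u,v,z: px2w('wrist',M,u*.64,v*.64,z)
a,b=f(327,227,.051),f(526,227,.051); print(a,b,np.linalg.norm(b-a))
d=(b-a)/np.linalg.norm(b-a); yaw=np.degrees(np.arctan2(-d[0],d[1])); bx=np.array([d[1],-d[0],0]); print('yaw',yaw)
c=(a+b)/2+bx*.038; print('center',c)
for n,(u,v,z) in dict(wl=(337,266,.051),bl0=(347,266,.051),bl=(354,266,.051),br=(501,266,.051),br1=(508,266,.051),wr=(517,266,.051),tl=(403,266,.048),tr=(450,266,.048),hinge=(427,305,.051)).items():
    p=f(u,v,z)-c; print(n,round(1000*p@bx,1),round(1000*p@d,1))
E
python3 m.py
```

```text
[ 0.5448 -0.09    0.051 ] [0.5021 0.0784 0.051 ] 0.17380595518504424
yaw 14.236618364311994
center [0.5603 0.0035 0.051 ]
wl -3.1 -79.4
bl0 -3.1 -70.5
bl -3.1 -64.2
br -3.1 67.4
br1 -3.1 73.6
wr -3.1 81.7
tl -2.4 -20.3
tr -2.4 22.1
hinge 33.6 1.9
```

```bash
cat >> h.py <<'E'
C=np.array([0.560,0.0035,0]); YAW=14.0
def B(x,y,z):
    a=np.radians(YAW); return C+np.array([np.cos(a)*x-np.sin(a)*y, np.sin(a)*x+np.cos(a)*y, z])
def toB(p):
    a=np.radians(YAW); d=np.array(p)-C; return np.array([np.cos(a)*d[0]+np.sin(a)*d[1], -np.sin(a)*d[0]+np.cos(a)*d[1], d[2]])
def st():
    o=ctrl.get_obs(); A=R.from_rotvec(o['tool_rot']).as_matrix(); a=np.radians(YAW)
    f=o['contact_force']
    print('t',o['t'],'world',o['tool_pos'],'box mm',1000*toB(o['tool_pos']),'Fbox',toB(f+C),'open',o['opening'],'jaw',np.degrees(np.arctan2(A[1,1],A[0,1])),'q6',o['q'][5])
E
python3 - <<'E'
from h import *
st(); go(B(0,45,.12),14)
E
```

```text
t 2.8667 world [ 0.544  -0.0271  0.3049] box mm [-22.9566 -25.7886 304.9099] Fbox [-0.2859  0.3112  0.1555] open 2.2216068740533806e-05 jaw 103.91460750935612 q6 -2.0006312091593688
shift mm [   34.5 45026.1   -44.5] turn x 89.91460750935612 tilt [ 0.011 -0.001 -1.   ]
```

```bash
sed -i 's/^def B(x,y,z):/def B(x,y,z):\n    x,y,z=x\/1e3,y\/1e3,z\/1e3/' h.py
python3 - <<'E'
from h import *
go(B(0,45,120),14)
E
```

```text
shift mm [184.9  71.4  21. ] turn x 89.91460750935612 tilt [ 0.011 -0.001 -1.   ]
```

arm_command --plan '[[[0.0,0,0,7,0,0,0],[0,0,0,7,0,0,0],[0,0,0,7,0,0,0],[0,0,0,7,0,0,0],[0,0,0,7,0,0,0],[0,0,0,7,0,0,0],[0,0,0,7,0,0,0],[0,0,0,7,0,0,0],[0,0,0,7,0,0,0],[0,0,0,7,0,0,0],[0,0,0,7,0,0,0],[0,0,0,7,0,0,0],[0,0,0,5,0,0,0],[0,0,0,0,0,0,0]]]'

```text
t: 4.03
tool_pos: [0.5437, -0.0257, 0.3053]
tool_rot: [1.054, 1.293, -1.043]
contact_force: [-0.1, 0.4, -0.4]
opening: -0.0001
```

Run:
```python
from h import *
st(); go(B(0,45,100),14)
```

```text
t 4.0333 world [ 0.5437 -0.0257  0.3053] box mm [-22.9072 -24.3525 305.2709] Fbox [ 0.0347  0.4159 -0.3638] open -0.00010393234689219114 jaw 12.281873397481204 q6 -0.3989039163000707
shift mm [205.3  18.6 -70.7] turn x -1.7181266025187938 tilt [ 0.011 -0.001 -1.   ]
```

arm_command --plan '[[[0.034,0.003,-0.012,-1.7,0,-0.6,0],[0.034,0.003,-0.012,0,0,0,0],[0.034,0.003,-0.012,0,0,0,0],[0.034,0.003,-0.012,0,0,0,0],[0.034,0.003,-0.012,0,0,0,0],[0.034,0.003,-0.012,0,0,0,0],[0,0,0,0,0,0,0]]]'

```text
t: 4.62
tool_pos: [0.5491, 0.0491, 0.0997]
tool_rot: [1.018, 1.304, -1.012]
contact_force: [-1.5, 0.4, -1.4]
opening: -0.0
```

Run:
```python
from h import *
st(); go(B(0,46,25),14)
```

```text
t 4.6167 world [0.5491 0.0491 0.0997] box mm [ 0.4186 46.9238 99.7162] Fbox [-1.3343  0.758  -1.4453] open -4.2572431582547944e-05 jaw 14.755393132601377 q6 -0.2980672122854752
shift mm [74.7 -1.4  0.2] turn x 0.7553931326013696 tilt [ 0.015 -0.007 -1.   ]
```

arm_command --plan '[[[0.03,-0.001,0.001,0.7,0,-0.7,0],[0.025,0,0,0,0,0,0],[0.02,0,0,0,0,0,0],[0,0,0,0,0,0,0]]]'

```text
t: 4.95
tool_pos: [0.5519, 0.0469, 0.0269]
tool_rot: [1.015, 1.306, -1.022]
contact_force: [-0.6, 0.4, -1.8]
opening: -0.0001
```

Run:
```python
from h import *
st(); go(B(0,46,25),14)
```

```text
t 4.95 world [0.5519 0.0469 0.0269] box mm [ 2.5993 44.0739 26.9187] Fbox [-0.4877  0.5304 -1.7895] open -0.00013411706842561818 jaw 14.524368047402122 q6 -0.29206680551336794
shift mm [ 1.9 -2.6 -2. ] turn x 0.5243680474021204 tilt [ 0.007 -0.011 -1.   ]
```

arm_command --plan '[[[0.001,-0.001,0.005,0,0,0,0],[0.001,-0.001,0.005,0,0,0,0],[0,0,0.004,0,0,0,0],[0,0,0.004,0,0,0,0],[0,0,0.004,0,0,0,0],[0,0,0.004,0,0,0,0],[0,0,0,0,0,0,0]]]'

```text
t: 5.53
tool_pos: [0.5635, 0.0169, 0.0361]
tool_rot: [1.018, 1.295, -1.013]
contact_force: [-0.1, 1.1, -0.2]
opening: 0.0001
```

Run:
```python
from h import *
st(); go(B(0,18.5,27),14)
```

```text
t 5.5333 world [0.5635 0.0169 0.0361] box mm [ 6.5941 12.1423 36.1241] Fbox [ 0.1764  1.1162 -0.2496] open 6.061703233359731e-05 jaw 14.609844420496257 q6 -0.3470128588132633
shift mm [ 8.9 -6.7 -6.6] turn x 0.609844420496259 tilt [ 0.02  -0.012 -1.   ]
```

arm_command --plan '[[[0,0,-0.004,0,0,0,0],[-0.035,0,0,0,0,0,0],[-0.035,0,0,0,0,0,0],[-0.025,0,0,0,0,0,0],[0,0,0,-7,0,0,0.054],[0,0,0,-7,0,0,0.054],[0,0,0,-7,0,0,0.054],[0,0,0,-7,0,0,0.054],[0,0,0,-7,0,0,0.054],[0,0,0,-7,0,0,0.054],[0,0,0,-7,0,0,0.054],[0,0,0,-7,0,0,0.054],[0,0,0,-7,0,0,0.054],[0,0,0,-7,0,0,0.054],[0,0,0,-7,0,0,0.054],[0,0,0,-7,0,0,0.054],[0,0,0,-5,0,0,0.054],[0,0,0,0,0,0,0.054]]]'

```text
t: 7.03
tool_pos: [0.5628, 0.0259, 0.1401]
tool_rot: [-0.236, 1.529, 0.205]
contact_force: [0.0, 0.9, 0.2]
opening: 0.0543
```

Run:
```python
from h import *
st(); go(B(-35,-20,190),104)
```

```text
t 7.0333 world [0.5628 0.0259 0.1401] box mm [  8.1685  21.0896 140.079 ] Fbox [0.211  0.827  0.1994] open 0.054299337004436087 jaw 106.13136386744245 q6 -1.9288346130827894
shift mm [-50.2 -40.6 -43.3] turn x 2.1313638674424453 tilt [ 0.032 -0.015 -0.999]
```

```bash
cat >> h.py <<'E'
def go(p,jaw):
    o=ctrl.get_obs(); A=R.from_rotvec(o['tool_rot']).as_matrix()
    a=np.degrees(np.arctan2(A[1,1],A[0,1])); j=np.radians(a+((jaw-a+90)%180-90))
    y=np.array([np.cos(j),np.sin(j),0]); x=np.array([0,0,-1.]); D=np.c_[x,y,np.cross(x,y)]
    print('shift mm',np.round(1000*A.T@(np.array(p)-o['tool_pos']),1),'turn',np.round(np.degrees(R.from_matrix(A.T@D).as_rotvec()),2))
E
python3 - <<'E'
from h import *
go(B(-35,-20,190),104)
E
```

```text
shift mm [-50.2 -40.6 -43.3] turn [2.15 1.57 1.33]
```

arm_command --plan '[[[-0.017,-0.014,-0.015,2.1,1.6,1.3,0.054],[-0.017,-0.014,-0.015,0,0,0,0.054],[-0.017,-0.013,-0.014,0,0,0,0.054],[0,0,0,0,0,0,0.054]]]'

```text
t: 7.37
tool_pos: [0.5282, -0.0243, 0.1913]
tool_rot: [-0.187, 1.568, 0.187]
contact_force: [1.6, 0.8, 0.6]
opening: 0.0543
```

Run:
```python
from h import *
st(); go(B(0,-19,100),104)
M=T('wrist'); np.save('M1.npy',M); im=get_image('wrist'); cv2.imwrite('pics/w2.png',cv2.resize(im[...,::-1],(800,600)))
for n in ['notions_box','pin_tin']:
    for r in mark_of('wrist',n)[:2]: print(n,round(r['conf'],2),1000*toB(w(M,r['at'])))
```

```text
t 7.3667 world [ 0.5282 -0.0243  0.1913] box mm [-37.5723 -19.3253 191.2948] Fbox [1.7224 0.4144 0.5904] open 0.05425069069177906 jaw 103.64159182542832 q6 -1.9949057027824002
shift mm [91.1  0.5 38. ] turn [-0.36 -0.28 -0.05]
notions_box 0.71 [-0.3778  3.2457  1.1472]
notions_box 0.38 [-150.3916  128.1903   -3.2081]
pin_tin 0.61 [ -0.1142 -13.9587   4.6627]
pin_tin 0.35 [178.8662 -82.2775   0.1767]
```

View pics/w2.png

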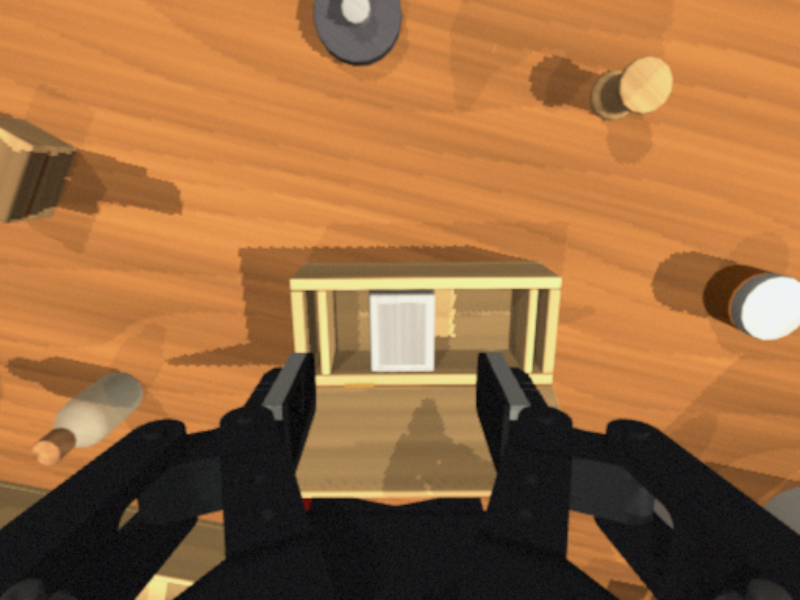

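The tin top spans columns 370 to 435. The board inner faces on the rim are at about 327 and 514.

Run:
```python
from h import *
M=np.load('M1.npy')
f=lambda u,v,z: 1000*toB(px2w('wrist',M,u*.64,v*.64,z))
for n,(u,v,z) in dict(L=(291,283,.051),Rr=(561,283,.051),front=(425,278,.051),wl=(308,330,.051),bl=(329,330,.051),br=(513,330,.051),br1=(523,330,.051),tl=(370,330,.048),tr=(435,330,.048),tb=(402,292,.048),tt=(402,371,.048)).items(): print(n,f(u,v,z)[:2])
```

```text
L [-34.8311 -86.9219]
Rr [-33.7092  87.4167]
front [-37.5958  -0.4539]
wl [ -2.5448 -77.8079]
bl [ -2.4539 -63.8545]
br [-1.6574 58.4447]
br1 [-1.6141 65.0934]
tl [ -1.1715 -36.792 ]
tr [-0.8872  6.8655]
tb [-27.5117 -15.2385]
tt [ 28.988  -15.3702]
```

Run:
```python
from h import *
M=np.load('M1.npy')
print('jar lid px',px2w('wrist',M,768*.64,307*.64,.042))
for r in mark_of('wrist','button_jar')[:2]: print(r['conf'],w(M,r['at']))
go([0.45,0.215,0.20],104)
```

```text
jar lid px [0.4905 0.2256 0.042 ]
0.75 [0.4932 0.2296 0.0018]
0.17 [0.5607 0.0076 0.0125]
shift mm [-12.1 248.3 -18.1] turn [-0.14 -0.62 -0.3 ]
```

arm_command --plan '[[[-0.002,0.036,-0.003,-0.1,-0.6,-0.3,0.08],[-0.002,0.036,-0.003,0,0,0,0.08],[-0.002,0.036,-0.003,0,0,0,0.08],[-0.002,0.036,-0.003,0,0,0,0.08],[-0.002,0.036,-0.003,0,0,0,0.08],[-0.002,0.036,-0.003,0,0,0,0.08],[0,0.03,0,0,0,0,0.08],[0,0,0,0,0,0,0.08]]]'

```text
t: 8.23
tool_pos: [0.4437, 0.2261, 0.1885]
tool_rot: [-0.186, 1.577, 0.189]
contact_force: [-0.4, 0.1, 0.7]
opening: 0.0799
```

Run:
```python
from h import *
M=T('wrist'); st(); im=get_image('wrist')
c=cut_out('wrist','button_jar')[0]; m=c['mask'].astype(np.uint8)
a=im.astype(int); white=((a.min(2)>140)&(a.max(2)-a.min(2)<40)&(cv2.dilate(m,np.ones((5,5)))>0)).astype(np.uint8)
(u,v),r=cv2.minEnclosingCircle(cv2.findNonZero(white)); e=cv2.fitEllipse(max(cv2.findContours(white,0,2)[0],key=len)); print(c['conf'],u,v,r,e, m.sum(),white.sum())
p=px2w('wrist',M,e[0][0],e[0][1],.042); print('lid',p)
for r in mark_of('wrist','button_jar')[:2]: print(r['conf'],w(M,r['at']))
go([p[0],p[1],.1],104)
```

```text
t 8.2333 world [0.4437 0.2261 0.1885] box mm [-59.0063 244.124  188.5201] Fbox [-0.3403  0.174   0.6779] open 0.07985610272989824 jaw 103.66117337092892 q6 -1.4909172371855415
0.9 246.0 218.0 21.095121383666992 ((246.1066131591797, 218.9964599609375), (37.87507247924805, 40.99231719970703), 89.37217712402344) 1644 1275
lid [0.4891 0.2297 0.042 ]
0.96 [0.4929 0.229  0.0013]
shift mm [87.9 -2.6 45.7] turn [-0.57 -0.81 -0.06]
```

arm_command --plan '[[[0.03,-0.001,0.016,-0.6,-0.8,0,0.08],[0.03,-0.001,0.016,0,0,0,0.08],[0.028,0,0.014,0,0,0,0.08],[0,0,0,0,0,0,0.08]]]'

```text
t: 8.72
tool_pos: [0.4953, 0.228, 0.0993]
tool_rot: [-0.188, 1.556, 0.188]
contact_force: [-1.0, -0.3, -1.6]
opening: 0.0799
```

Run:
```python
from h import *
st(); go([.490,.2295,.031],104)
```

```text
t 8.7167 world [0.4953 0.228  0.0993] box mm [ -8.4442 233.5177  99.322 ] Fbox [-1.0846 -0.0766 -1.5531] open 0.07992181053160495 jaw 103.73476754082506 q6 -1.515022570541776
shift mm [68.3  2.7 -5.3] turn [-0.27  0.38  0.01]
```

arm_command --plan '[[[0.025,0.001,-0.002,-0.3,0.4,0,0.08],[0.025,0.001,-0.002,0,0,0,0.08],[0.017,0,-0.001,0,0,0,0.08],[0,0,0,0,0,0,0.08]]]'

```text
t: 9.05
tool_pos: [0.4929, 0.2239, 0.0308]
tool_rot: [-0.187, 1.564, 0.184]
contact_force: [-1.2, -0.6, -1.0]
opening: 0.0802
```

Run:
```python
from h import *
st(); go([.490,.2295,.030],104)
```

```text
t 9.05 world [0.4929 0.2239 0.0308] box mm [-11.8228 230.0847  30.8384] Fbox [-1.3207 -0.3087 -0.9746] open 0.08020749854896389 jaw 103.53841559609305 q6 -1.5167136784588933
shift mm [ 0.8  6.1 -1.5] turn [-0.46 -0.08  0.09]
```

arm_command --plan '[[[0,0.006,-0.001,-0.4,0,0,0.08],[0,0,0,0,0,0,0.04],[0,0,0,0,0,0,0.04],[0,0,0,0,0,0,0.04],[0,0,0,0,0,0,0.04],[0,0,0,0,0,0,0.04],[0,0,0,0,0,0,0.04]]]' --squeeze 35

```text
t: 9.63
tool_pos: [0.4948, 0.2293, 0.0385]
tool_rot: [-0.188, 1.554, 0.188]
contact_force: [-0.1, -0.9, -1.6]
opening: 0.0438
```

arm_command --plan '[[[-0.02,0,0,0,0,0,0.04],[-0.035,0,0,0,0,0,0.04],[-0.02,0,0,0,0,0,0.04],[0,0,0,0,0,0,0.04]]]'

```text
t: 9.97
tool_pos: [0.4916, 0.2284, 0.1132]
tool_rot: [-0.19, 1.561, 0.188]
contact_force: [1.3, -0.2, -0.8]
opening: 0.0437
```

Run:
```python
from h import *
st(); go(B(0,40,110),104)
im=get_image('wrist'); cv2.imwrite('pics/w3.png',im[...,::-1])
```

```text
t 9.9667 world [0.4916 0.2284 0.1132] box mm [-11.9675 234.7802 113.1702] Fbox [ 1.2338 -0.5053 -0.7861] open 0.043742722783128386 jaw 103.7822369935627 q6 -1.5121395622053342
shift mm [   3.5 -194.7   12.7] turn [-0.22  0.07  0.1 ]
```

View pics/w3.png

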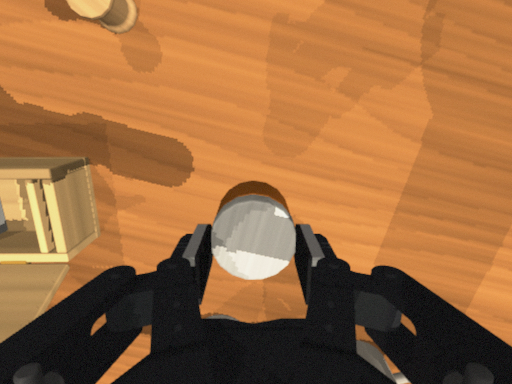

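The jar is held by its lid, about 3.5 mm deep and 38.5 mm above the jar's base. Next I carry it over the box.

arm_command --plan '[[[-0.002,-0.033,0.002,-0.2,0,0.1,0.04],[0,-0.033,0.002,0,0,0,0.04],[0,-0.033,0.002,0,0,0,0.04],[0,-0.033,0.003,0,0,0,0.04],[0,-0.033,0.003,0,0,0,0.04],[0,-0.025,0.003,0,0,0,0.04],[0,0,0,0,0,0,0.04]]]'

```text
t: 10.6
tool_pos: [0.5477, 0.0419, 0.1011]
tool_rot: [-0.197, 1.575, 0.199]
contact_force: [-0.3, 0.4, -2.0]
opening: 0.0434
```

Run:
```python
from h import *
st(); go(B(3,40,56),104)
```

```text
t 10.6 world [0.5477 0.0419 0.1011] box mm [ -2.6641  40.2048 101.1248] Fbox [-0.1739  0.4583 -2.0098] open 0.04336403843142819 jaw 104.41167828784813 q6 -1.8804258137801717
shift mm [45.  -0.4  6.2] turn [ 0.41 -0.73 -0.15]
```

arm_command --plan '[[[0.01,0,0.006,0.4,-0.7,-0.1,0.04],[0.012,0,0,0,0,0,0.04],[0.01,0,0,0,0,0,0.04],[0.008,0,0,0,0,0,0.04]]]'

```text
t: 10.93
tool_pos: [0.5509, 0.0426, 0.0541]
tool_rot: [-0.187, 1.569, 0.191]
contact_force: [-0.1, -0.3, -1.9]
opening: 0.0438
```

Run:
```python
from h import *
st(); go(B(3,40,47),104)
```

```text
t 10.9333 world [0.5509 0.0426 0.0541] box mm [ 0.595  40.1229 54.0812] Fbox [-0.1327 -0.236  -1.9173] open 0.04379004784594901 jaw 103.8064334333888 q6 -1.8706915617715558
shift mm [ 7.1 -0.1  2.4] turn [-0.19 -0.35 -0.19]
```

arm_command --plan '[[[0.004,0,0.001,-0.2,0,0,0.04],[0.003,0,0.001,0,0,0,0.04],[0.002,0,0,0,0,0,0.065],[0.001,0,0,0,0,0,0.065],[0,0,0,0,0,0,0.065],[-0.02,0,0,0,0,0,0.065],[-0.035,0,0,0,0,0,0.065],[-0.035,0,-0.02,0,0,0,0.065],[-0.035,0,-0.03,0,0,0,0.065],[0,0,0,0,0,0,0.065]]]'

```text
t: 11.77
tool_pos: [0.5043, 0.0348, 0.1714]
tool_rot: [-0.2, 1.583, 0.204]
contact_force: [2.2, -0.6, 1.0]
opening: 0.065
```

Run:
```python
from h import *
st(); go(B(0,-50,130),14)
M=T('wrist'); np.save('M1.npy',M); im=get_image('wrist'); cv2.imwrite('pics/w4.png',cv2.resize(im[...,::-1],(800,600)))
for n in ['notions_box','pin_tin','button_jar']:
    for r in mark_of('wrist',n)[:2]: print(n,round(r['conf'],2),1000*toB(w(M,r['at'])))
for r in mark_of('wrist','press_block')[:2]: print(r['conf'],w(M,r['at']))
```

```text
t 11.7667 world [0.5043 0.0348 0.1714] box mm [-46.4796  43.84   171.4093] Fbox [ 1.977  -1.1151  0.997 ] open 0.0650438865420841 jaw 104.70904971722905 q6 -1.9046879937436607
shift mm [ 40.  -94.6  46.2] turn [-89.28  -0.7   -1.17]
notions_box 0.85 [ 0.4214 -2.5988 -1.0857]
pin_tin 0.93 [  0.1515 -15.8279   3.6932]
button_jar 0.87 [ 0.6429 40.0519  9.7645]
```

View pics/w4.png

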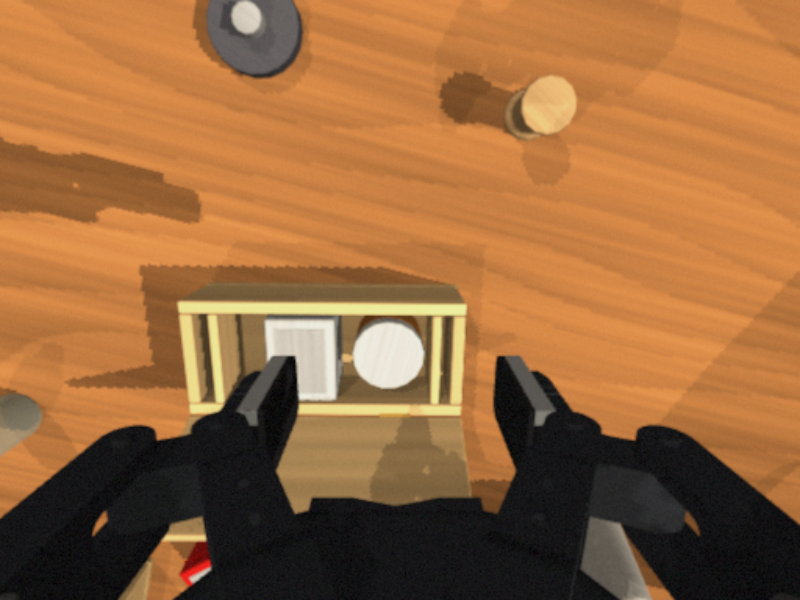

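arm_command --plan '[[[0.0,-0.032,0.015,0,0,0,0],[0.0,-0.032,0.015,0,0,0,0],[0.0,-0.03,0.015,0,0,0,0],[0,0,0,7,0,0,0],[0,0,0,7,0,0,0],[0,0,0,7,0,0,0],[0,0,0,7,0,0,0],[0,0,0,7,0,0,0],[0,0,0,7,0,0,0],[0,0,0,7,0,0,0],[0,0,0,7,0,0,0],[0,0,0,7,0,0,0],[0,0,0,7,0,0,0],[0,0,0,7,0,0,0],[0,0,0,7,0,0,0],[0,0,0,6,0,0,0],[0,0,0,0,0,0,0]]]'

```text
t: 13.43
tool_pos: [0.5586, -0.0419, 0.1093]
tool_rot: [1.012, 1.407, -1.105]
contact_force: [-0.9, -0.1, 0.3]
opening: 0.0
```

Run:
```python
from h import *
st(); go(B(0,-50.5,80),14)
```

```text
t 13.4333 world [ 0.5586 -0.0419  0.1093] box mm [-12.3485 -43.6718 109.2607] Fbox [-0.9347  0.1066  0.3392] open 7.680491343431302e-06 jaw 12.836903515320222 q6 -0.4256523893293137
shift mm [27.5 15.5  7.7] turn [-1.29 -2.46  5.95]
```

arm_command --plan '[[[0,0,0,-1.3,-2.5,6.0,0],[0,0,0,0,0,0,0]]]'

```text
t: 13.6
tool_pos: [0.5557, -0.0409, 0.1015]
tool_rot: [1.021, 1.326, -1.027]
contact_force: [-1.1, 0.1, -1.3]
opening: 0.0004
```

Run:
```python
from h import *
st(); go(B(0,-50.5,70),14)
```

```text
t 13.6 world [ 0.5557 -0.0409  0.1015] box mm [-14.9634 -42.0599 101.4641] Fbox [-1.0718  0.3933 -1.2983] open 0.00036809631257928553 jaw 14.363701206819373 q6 -0.4579161992302685
shift mm [31.3 15.2  8.7] turn [ 0.36 -0.23  0.45]
```

arm_command --plan '[[[0.008,0.008,0.005,0.3,-0.2,0.4,0],[0.008,0.007,0.004,0,0,0,0],[0.008,0,0,0,0,0,0],[0.0,0,0,0,0,0,0]]]'

```text
t: 13.93
tool_pos: [0.5704, -0.0452, 0.0721]
tool_rot: [1.018, 1.331, -1.029]
contact_force: [-0.6, -0.4, -0.1]
opening: 0.0
```

Run:
```python
from h import *
st(); go(B(0,-50.5,58),14)
```

```text
t 13.9333 world [ 0.5704 -0.0452  0.0721] box mm [ -1.646  -49.7724  72.1275] Fbox [-0.6764 -0.2637 -0.0614] open 3.644179729706933e-05 jaw 14.441103369959299 q6 -0.461036339593926
shift mm [14.1  1.8  0.8] turn [ 0.44 -0.35  0.72]
```

arm_command --plan '[[[0.008,0.001,0.0005,0.4,-0.3,0.7,0],[0.007,0,0,0,0,0,0]]]'

```text
t: 14.1
tool_pos: [0.5726, -0.0455, 0.0571]
tool_rot: [1.026, 1.317, -1.026]
contact_force: [0.2, -0.7, -1.4]
opening: 0.0002
```

Run:
```python
from h import *
st(); go(B(0,-50.5,30),14)
```

```text
t 14.1 world [ 0.5726 -0.0455  0.0571] box mm [  0.3324 -50.5857  57.1251] Fbox [ 0.0054 -0.7045 -1.3694] open 0.00018435650607591584 jaw 14.12555922621197 q6 -0.4559449247729536
shift mm [27.1 -0.3 -0.1] turn [ 0.13 -0.07  0.06]
```

arm_command --plan '[[[0.009,0,0,0.1,0,0,0],[0.009,0,0,0,0,0,0],[0.009,0,0,0,0,0,0]]]'

```text
t: 14.35
tool_pos: [0.5734, -0.0456, 0.029]
tool_rot: [1.026, 1.317, -1.026]
contact_force: [-0.6, -0.8, 0.2]
opening: 0.0002
```

Run:
```python
from h import *
st(); go(B(0,-50.5,28),14)
```

```text
t 14.35 world [ 0.5734 -0.0456  0.029 ] box mm [  1.1398 -50.8374  29.0186] Fbox [-0.811  -0.5897  0.2311] open 0.0002324330664864379 jaw 14.10361934552535 q6 -0.4553200184189485
shift mm [ 1.  -1.1 -0.3] turn [ 0.1  -0.07  0.07]
```

arm_command --plan '[[[0,0,0.002,0,0,0,0],[0,0,0.002,0,0,0,0],[0,0,0.002,0,0,0,0],[0,0,0.002,0,0,0,0]]]'

```text
t: 14.68
tool_pos: [0.5723, -0.049, 0.0256]
tool_rot: [1.031, 1.332, -1.027]
contact_force: [-2.6, 8.9, 3.4]
opening: -0.0002
```

Run:
```python
from h import *
st()
```

```text
t 14.6833 world [ 0.5723 -0.049   0.0256] box mm [ -0.8041 -53.881   25.6465] Fbox [-0.3502  9.2913  3.4021] open -0.00022420041157552074 jaw 14.06637900793598 q6 -0.4694002090933007
```

arm_command --plan '[[[0,0,0.002,0,0,0,0],[0,0,0.002,0,0,0,0]]]'

```text
t: 14.85
tool_pos: [0.5722, -0.0487, 0.0258]
tool_rot: [1.037, 1.34, -1.024]
contact_force: [-1.5, 7.7, 0.9]
opening: 0.0004
```

Run:
```python
from h import *
st(); go(B(0,-40,28),14)
```

```text
t 14.85 world [ 0.5722 -0.0487  0.0258] box mm [ -0.8206 -53.6363  25.7939] Fbox [0.4259 7.8012 0.8981] open 0.00035307172858964624 jaw 14.039003130044032 q6 -0.4764752813588261
shift mm [ -1.9   0.8 -13.7] turn [ 0.03 -1.38  0.49]
```

arm_command --plan '[[[0,0,-0.004,0,-1.4,0.5,0],[0,0,-0.004,0,0,0,0],[0,0,-0.003,0,0,0,0],[0,0,-0.003,0,0,0,0]]]'

```text
t: 15.18
tool_pos: [0.5694, -0.0355, 0.0273]
tool_rot: [1.025, 1.31, -1.027]
contact_force: [-0.6, -1.2, 0.5]
opening: 0.0001
```

Run:
```python
from h import *
st(); go(B(0,-34,28),14)
```

```text
t 15.1833 world [ 0.5694 -0.0355  0.0273] box mm [ -0.277  -40.0971  27.3398] Fbox [-0.8985 -1.0603  0.5498] open 8.808781552701537e-05 jaw 14.049053213184536 q6 -0.4344076768358796
shift mm [-0.7  0.3 -6.1] turn [ 0.05  0.28 -0.12]
```

arm_command --plan '[[[0,0,-0.003,0,0.3,-0.1,0],[0,0,-0.002,0,0,0,0],[0,0,-0.002,0,0,0,0]]]'

```text
t: 15.43
tool_pos: [0.568, -0.0294, 0.0278]
tool_rot: [1.024, 1.313, -1.027]
contact_force: [0.9, -8.9, -1.8]
opening: 0.0001
```

Run:
```python
from h import *
st(); go(B(0,-34,28),14)
```

```text
t 15.4333 world [ 0.568  -0.0294  0.0278] box mm [ -0.2566 -33.8938  27.8297] Fbox [-1.3021 -8.887  -1.779 ] open 0.00014388250621302139 jaw 14.108910244373948 q6 -0.426423028495856
shift mm [-0.2  0.3  0.1] turn [ 0.11  0.17 -0.03]
```

arm_command --plan '[[[0,0,-0.002,0,0,0,0],[0,0,-0.002,0,0,0,0]]]'

```text
t: 15.6
tool_pos: [0.568, -0.0295, 0.0281]
tool_rot: [1.017, 1.305, -1.029]
contact_force: [-0.1, -8.6, -2.4]
opening: 0.0
```

Run:
```python
from h import *
st(); go(B(0,-34,28),14)
```

```text
t 15.6 world [ 0.568  -0.0295  0.0281] box mm [ -0.2567 -33.9425  28.083 ] Fbox [-2.1381 -8.3157 -2.4309] open 3.1847102677096204e-05 jaw 14.193349249433332 q6 -0.4193610221102946
shift mm [0.1 0.3 0.1] turn [ 0.19  0.73 -0.05]
```

arm_command --plan '[[[0,0,0.004,0,0,0,0],[-0.035,0,0,0,0,0,0],[-0.035,0,0,0,0,0,0],[-0.035,0,0,0,0,0,0],[-0.02,0,0,0,0,0,0],[0,0,0,0,0,0,0]]]'

```text
t: 16.1
tool_pos: [0.5666, -0.0311, 0.1548]
tool_rot: [1.021, 1.314, -1.032]
contact_force: [1.0, 0.4, 1.0]
opening: 0.0003
```

Run:
```python
from h import *
st(); go([0.52,-0.24,.22],14)
```

```text
t 16.1 world [ 0.5666 -0.0311  0.1548] box mm [ -1.9686 -35.1881 154.8392] Fbox [1.0616 0.1445 0.9546] open 0.00033929394546999 jaw 14.078798027748112 q6 -0.42711048419641273
shift mm [-63.8 -96.3 191.6] turn [0.08 0.28 0.27]
```

arm_command --plan '[[[-0.012,-0.016,0.032,0,0.3,0.3,0.08],[-0.011,-0.016,0.032,0,0,0,0.08],[-0.011,-0.016,0.032,0,0,0,0.08],[-0.01,-0.016,0.032,0,0,0,0.08],[-0.01,-0.016,0.032,0,0,0,0.08],[-0.01,-0.016,0.03,0,0,0,0.08],[0,0,0,0,0,0,0.08]]]'

```text
t: 16.68
tool_pos: [0.519, -0.2432, 0.2169]
tool_rot: [1.026, 1.321, -1.015]
contact_force: [0.5, -0.1, -0.1]
opening: 0.08
```

Run:
```python
from h import *
st(); M=T('wrist'); np.save('M1.npy',M); im=get_image('wrist'); cv2.imwrite('pics/w5.png',cv2.resize(im[...,::-1],(800,600)))
c=cut_out('wrist','press_block')[0]; m=c['mask'].astype(np.uint8); print(c['conf'],m.sum())
v,u=np.nonzero(m); P=np.array([px2w('wrist',M,a,b,.042)[:2] for a,b in zip(u,v)]).astype(np.float32)*1000
print(cv2.minAreaRect(P))
for r in mark_of('wrist','press_block')[:2]: print(r['conf'],w(M,r['at']))
```

```text
t 16.6833 world [ 0.519  -0.2432  0.2169] box mm [ -99.4909 -229.4771  216.9499] Fbox [ 0.4785 -0.1739 -0.1497] open 0.07997222886987233 jaw 14.543021094084533 q6 -0.8260824324094829
0.89 1940
((523.1323852539062, -283.2532958984375), (48.978675842285156, 58.221248626708984), 75.07911682128906)
0.83 [ 0.5173 -0.2905 -0.    ]
```

View pics/w5.png

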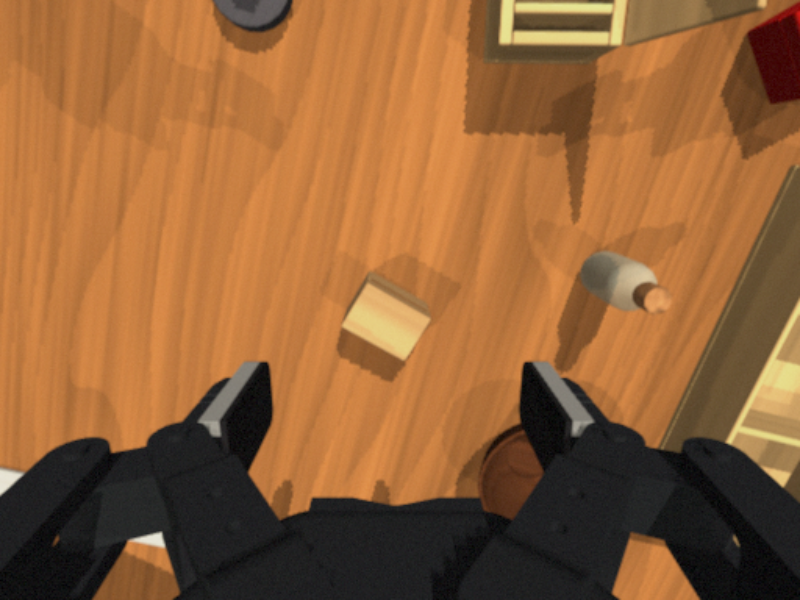

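The block's top face has corners at (368,280), (431,320), (405,360) and (343,323). The dark stripe lies along its long upper-right side.

Run:
```python
from h import *
M=np.load('M1.npy')
P=np.array([px2w('wrist',M,u*.64,v*.64,.042) for u,v in [(368,280),(431,320),(405,360),(343,323)]])[:,:2]
c=P.mean(0); L=P[1]-P[0]+P[2]-P[3]; print(P,c,np.linalg.norm(np.diff(P,axis=0),axis=1))
lo=np.degrees(np.arctan2(L[1],L[0])); print('long dir',lo,'jaw',lo+90)
go([c[0],c[1],.15],lo+90)
```

```text
[[ 0.5022 -0.2588]
 [ 0.5546 -0.2768]
 [ 0.5441 -0.3126]
 [ 0.492  -0.2954]] [ 0.5232 -0.2859] [0.0554 0.0373 0.0549]
long dir -18.614696100248015 jaw 71.38530389975199
shift mm [63.6 -8.5 48.4] turn [-56.59  -0.57  -0.42]
```

arm_command --plan '[[[0,0,0,-7,0,0,0.08],[0,0,0,-7,0,0,0.08],[0,0,0,-7,0,0,0.08],[0,0,0,-7,0,0,0.08],[0,0,0,-7,0,0,0.08],[0,0,0,-7,0,0,0.08],[0,0,0,-7,0,0,0.08],[0,0,0,-7,0,0,0.08],[0,0,0,0,0,0,0.08]]]'

```text
t: 17.58
tool_pos: [0.5195, -0.2188, 0.2009]
tool_rot: [0.258, 1.577, -0.218]
contact_force: [0.3, 0.1, 0.6]
opening: 0.0798
```

Run:
```python
from h import *
st(); go([.5232,-.2859,.1],71.4)
```

```text
t 17.5833 world [ 0.5195 -0.2188  0.2009] box mm [ -93.0795 -205.8616  200.9421] Fbox [0.3334 0.0422 0.6006] open 0.07979538926624077 jaw 72.68226477080866 q6 -1.8096774928877521
shift mm [ 99.  -65.2  25.8] turn [ 1.3  -1.3  -1.25]
```

arm_command --plan '[[[0.012,-0.022,0.009,1.3,-1.3,-1.2,0.08],[0.025,-0.022,0.008,0,0,0,0.08],[0.03,-0.02,0.008,0,0,0,0.08],[0.03,0,0,0,0,0,0.08],[0,0,0,0,0,0,0.08]]]'

```text
t: 18.0
tool_pos: [0.5268, -0.2811, 0.0992]
tool_rot: [0.26, 1.552, -0.256]
contact_force: [-0.8, -0.1, -1.0]
opening: 0.0803
```

Run:
```python
from h import *
st(); go([.5232,-.2859,.045],71.4)
```

```text
t 18.0 world [ 0.5268 -0.2811  0.0992] box mm [-101.0321 -268.1187   99.2418] Fbox [-0.8342  0.1209 -1.0238] open 0.08033001812056224 jaw 71.1496058467542 q6 -1.8593507273453722
shift mm [54.2 -5.9 -2.1] turn [-0.25  0.18 -0.16]
```

arm_command --plan '[[[0.022,-0.003,-0.001,-0.2,0.2,-0.2,0.08],[0.022,-0.003,-0.001,0,0,0,0.08],[0.014,0,0,0,0,0,0.08],[0.003,0,0,0,0,0,0.08]]]'

```text
t: 18.33
tool_pos: [0.5251, -0.2823, 0.0378]
tool_rot: [0.259, 1.556, -0.257]
contact_force: [-0.8, -0.2, 0.7]
opening: 0.0801
```

Run:
```python
from h import *
st(); go([.5232,-.2859,.035],71.4)
```

```text
t 18.3333 world [ 0.5251 -0.2823  0.0378] box mm [-103.0206 -268.8414   37.8023] Fbox [-0.8258  0.0469  0.6855] open 0.08014485541319206 jaw 71.16104589959023 q6 -1.86053259319843
shift mm [ 2.8 -4.  -0.6] turn [-0.24 -0.02 -0.04]
```

arm_command --plan '[[[0.003,-0.004,-0.0005,-0.2,0,0,0.08],[0.001,0,0,0,0,0,0.035],[0.001,0,0,0,0,0,0.035],[0.001,0,0,0,0,0,0.035],[0.001,0,0,0,0,0,0.035],[0.001,0,0,0,0,0,0.035],[0.001,0,0,0,0,0,0.035]]]' --squeeze 35

```text
t: 18.92
tool_pos: [0.5276, -0.2865, 0.0353]
tool_rot: [0.252, 1.548, -0.257]
contact_force: [-3.0, 2.2, 3.5]
opening: 0.0387
```

Run:
```python
from h import *
st(); im=get_image('wrist'); cv2.imwrite('pics/w6.png',im[...,::-1])
```

```text
t 18.9167 world [ 0.5276 -0.2865  0.0353] box mm [-101.6097 -273.5571   35.3097] Fbox [-2.4067  2.8883  3.4678] open 0.038668803746415084 jaw 71.39509312900974 q6 -1.8684754573448246
```

View pics/w6.png

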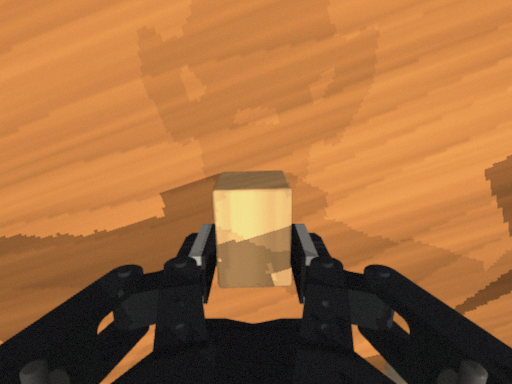

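The block is gripped square, with its top face at columns 213 to 291 and rows 188 to 287. I'll work out how far off-centre it sits in the grip.

Run:
```python
from h import *
o=ctrl.get_obs(); M=T('wrist'); A=R.from_rotvec(o['tool_rot']).as_matrix()
for u,v in [(252,188),(252,287),(213,240),(291,240)]:
    print(1000*A.T@(px2w('wrist',M,u,v,.042)-o['tool_pos']))
```

```text
[ -6.9052  -1.3747 -30.6279]
[-6.4469 -1.4295 25.3399]
[ -6.6484 -21.5025  -2.6821]
[-6.7045 18.6908 -2.7069]
```

arm_command --plan '[[[-0.02,0,0,0,0,0,0.035],[-0.035,0,0,0,0,0,0.035],[-0.03,0,0,0,0,0,0.035],[0,0,0,0,0,0,0.035]]]'

```text
t: 19.3
tool_pos: [0.5247, -0.2847, 0.1197]
tool_rot: [0.256, 1.555, -0.255]
contact_force: [0.1, -0.4, 0.5]
opening: 0.0386
```

Run:
```python
from h import *
st(); go(B(0,-43.8,120),104)
```

```text
t 19.3 world [ 0.5247 -0.2847  0.1197] box mm [-103.9629 -271.1435  119.6613] Fbox [ 0.0087 -0.4407  0.4704] open 0.03863414877501353 jaw 71.36234983293187 q6 -1.868232892573109
shift mm [ -0.1 247.5 -35.1] turn [-32.64   0.06  -0.04]
```

arm_command --plan '[[[-0.001,0.035,-0.005,0,0,0,0.035],[-0.001,0.035,-0.005,0,0,0,0.035],[0,0.035,-0.005,0,0,0,0.035],[0,0.035,-0.005,0,0,0,0.035],[0,0.035,-0.005,0,0,0,0.035],[0,0.035,-0.005,0,0,0,0.035],[0,0.025,-0.003,0,0,0,0.035],[-0.001,0,0,-6.5,0,0,0.035],[-0.001,0,0,-6.5,0,0,0.035],[-0.001,0,0,-6.5,0,0,0.035],[-0.001,0,0,-6.5,0,0,0.035],[-0.001,0,0,-6.5,0,0,0.035],[0,0,0,0,0,0,0.035]]]'

```text
t: 20.38
tool_pos: [0.5694, -0.041, 0.1227]
tool_rot: [-0.21, 1.559, 0.207]
contact_force: [0.6, 0.1, -1.0]
opening: 0.0389
```

Run:
```python
from h import *
st(); go(B(3,-43.8,100),104)
```

```text
t 20.3833 world [ 0.5694 -0.041   0.1227] box mm [ -1.6246 -45.4978 122.6779] Fbox [ 0.5998 -0.0816 -1.0446] open 0.038850022935506254 jaw 105.23860098618685 q6 -2.0382511724680756
shift mm [22.7  1.6  4.6] turn [1.24 0.11 0.12]
```

arm_command --plan '[[[0.006,0.001,0.0025,1.2,0.1,0.1,0.035],[0.012,0.0005,0.002,0,0,0,0.035],[0.005,0,0,0,0,0,0.035],[0,0,0,0,0,0,0.035]]]'

```text
t: 20.72
tool_pos: [0.5731, -0.0382, 0.0958]
tool_rot: [-0.183, 1.564, 0.184]
contact_force: [0.4, -0.2, -0.5]
opening: 0.0389
```

Run:
```python
from h import *
st(); go(B(3,-43.8,90),104)
im=get_image('wrist'); cv2.imwrite('pics/w7.png',cv2.resize(im[...,::-1],(800,600)))
```

```text
t 20.7167 world [ 0.5731 -0.0382  0.0958] box mm [  2.6067 -43.6255  95.8055] Fbox [ 0.3763 -0.3126 -0.5172] open 0.038866493735760156 jaw 103.4023399738394 q6 -2.000801111406903
shift mm [ 5.8 -0.2  0.4] turn [-0.6  -0.07 -0.03]
```

View pics/w7.png

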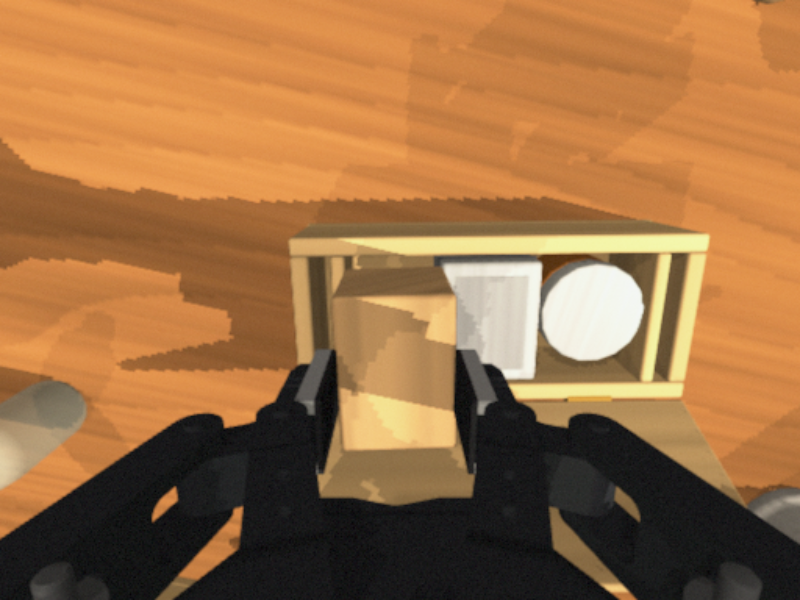

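Run:
```python
from h import *
M=T('wrist'); st()
f=lambda u,v,z: 1000*toB(px2w('wrist',M,u*.64,v*.64,z))
for n,(u,v,z) in dict(fo=(500,236,.051),fi=(500,252,.051),bi=(600,383,.051),bo=(600,398,.051),tf=(492,262,.048),tb=(492,379,.048),tL=(443,315,.048),tR=(540,315,.048),kf=(395,296,.1025),kb=(395,449,.1025),kl=(335,370,.1025),kr=(456,370,.1025),L=(290,240,.051),Rr=(709,236,.051)).items(): print(n,f(u,v,z)[:2])
```

```text
t 20.7667 world [ 0.5729 -0.0382  0.0958] box mm [  2.4346 -43.5886  95.8486] Fbox [-0.004   0.0189 -1.0615] open 0.038687672381796254 jaw 103.41430365795584 q6 -2.001051401324351
fo [-38.3719   0.109 ]
fi [-31.6163   0.461 ]
bi [29.504  49.2834]
bo [37.1247 50.1338]
tf [-26.7259  -2.0529]
tb [28.485   0.5608]
tL [ -2.9464 -22.6737]
tR [-2.499 20.399]
kf [-27.7216 -43.7169]
kb [ 27.4741 -44.2922]
kl [ -2.6026 -63.7046]
kr [ -2.1867 -23.9257]
L [-37.5983 -87.4462]
Rr [-37.4753  87.1642]
```

arm_command --plan '[[[0.004,0,-0.0005,-0.6,0,0,0.035],[0.003,0,0,0,0,0,0.035]]]'

```text
t: 20.93
tool_pos: [0.5726, -0.0384, 0.0884]
tool_rot: [-0.192, 1.564, 0.192]
contact_force: [-0.2, -0.2, -1.2]
opening: 0.0385
```

Run:
```python
from h import *
st(); go(B(2,-43.8,80),104)
```

```text
t 20.9333 world [ 0.5726 -0.0384  0.0884] box mm [  2.0721 -43.7223  88.3845] Fbox [-0.192  -0.1119 -1.1557] open 0.0385076391033636 jaw 104.00752596625941 q6 -2.011915913175176
shift mm [ 8.4 -0.1 -0.1] turn [ 0.01 -0.08 -0.03]
```

arm_command --plan '[[[0.005,0,0,0,0,0,0.035],[0.004,0,0,0,0,0,0.035],[0.003,0,0,0,0,0,0.035]]]'

```text
t: 21.18
tool_pos: [0.5733, -0.0388, 0.0762]
tool_rot: [-0.191, 1.562, 0.191]
contact_force: [0.5, 1.0, 0.7]
opening: 0.0381
```

Run:
```python
from h import *
st(); go(B(2,-43.8,70),104)
```

```text
t 21.1833 world [ 0.5733 -0.0388  0.0762] box mm [  2.6643 -44.3097  76.1781] Fbox [0.7367 0.8767 0.6898] open 0.038097238170898357 jaw 103.95314789347061 q6 -2.011320402210245
shift mm [ 6.2  0.5 -0.7] turn [-0.05  0.03  0.02]
```

arm_command --plan '[[[0.005,0.0003,-0.0005,0,0,0,0.035],[0.005,0,0,0,0,0,0.035],[0.005,0,0,0,0,0,0.035]]]'

```text
t: 21.43
tool_pos: [0.5738, -0.0387, 0.0612]
tool_rot: [-0.191, 1.559, 0.19]
contact_force: [-0.6, 0.5, 0.3]
opening: 0.0387
```

Run:
```python
from h import *
st(); go(B(2,-43.8,50),104)
```

```text
t 21.4333 world [ 0.5738 -0.0387  0.0612] box mm [  3.1671 -44.2727  61.1875] Fbox [-0.4884  0.6586  0.3344] open 0.03870299447157289 jaw 103.9176533010966 q6 -2.0107672001447385
shift mm [11.2  0.5 -1.2] turn [-0.08  0.18  0.06]
```

arm_command --plan '[[[0.004,0.0003,-0.001,0,0.2,0,0.035],[0.004,0,0,0,0,0,0.035],[0.002,0,0,0,0,0,0.035]]]'

```text
t: 21.68
tool_pos: [0.5724, -0.039, 0.0495]
tool_rot: [-0.193, 1.564, 0.189]
contact_force: [-5.4, 1.1, 16.9]
opening: 0.0387
```

Run:
```python
from h import *
st(); go(B(2,-43.8,48),104)
```

```text
t 21.6833 world [ 0.5724 -0.039   0.0495] box mm [  1.7322 -44.2758  49.5028] Fbox [-5.0308  2.3382 16.8665] open 0.03871006812907145 jaw 103.93315481553684 q6 -2.0095875822581815
shift mm [1.5 0.5 0.3] turn [-0.07 -0.1   0.1 ]
```

arm_command --plan '[[[-0.001,0,0,0,0,0,0.055],[0,0,0,0,0,0,0.055],[0,0,0,0,0,0,0.055],[-0.02,0,0,0,0,0,0.055],[-0.035,0,0,0,0,0,0.055],[-0.035,0,-0.025,0,0,0,0.055],[-0.02,0,-0.03,0,0,0,0.055],[0,0,0,0,0,0,0.055]]]'

```text
t: 22.35
tool_pos: [0.5159, -0.0516, 0.1612]
tool_rot: [-0.192, 1.572, 0.193]
contact_force: [1.3, 0.5, 0.4]
opening: 0.0549
```

Run:
```python
from h import *
st(); go(B(0,0,120),104)
M=T('wrist'); im=get_image('wrist'); cv2.imwrite('pics/w8.png',cv2.resize(im[...,::-1],(800,600)))
for n in ['notions_box','pin_tin','button_jar','press_block','lid_edge']:
    for r in mark_of('wrist',n)[:1]: print(n,round(r['conf'],2),1000*toB(w(M,r['at'])))
M=T('scene'); im=get_image('scene'); cv2.imwrite('pics/s8.png',im[...,::-1])
for n in ['notions_box','pin_tin','button_jar','press_block','lid_edge']:
    for r in mark_of('scene',n)[:2]: print(n,round(r['conf'],2),1000*toB(w(M,r['at'])))
```

```text
t 22.35 world [ 0.5159 -0.0516  0.1612] box mm [-56.1408 -42.7849 161.2194] Fbox [1.3655 0.1459 0.3858] open 0.05494721531683235 jaw 104.04780226898887 q6 -2.0570452036151767
shift mm [40.7 42.7 56.6] turn [ 0.05 -0.56 -0.1 ]
notions_box 0.82 [-0.9014 -3.3888 -2.4051]
pin_tin 0.9 [ 0.8652 -1.5973  3.6743]
button_jar 0.65 [-0.2734 45.3913 10.0847]
press_block 0.59 [ -2.6411 -46.1003   3.6746]
notions_box 0.55 [ 1.0692  1.6464 -0.9972]
pin_tin 0.65 [174.5829 -81.5111  -0.2225]
pin_tin 0.52 [-3.6198 -3.6988  2.3092]
button_jar 0.65 [-3.7491 47.852  10.0065]
button_jar 0.32 [  19.3828 -407.44     -2.0252]
press_block 0.52 [  64.9557 -238.0177   -3.5438]
press_block 0.5 [ -4.6799 -44.6005   8.3256]
lid_edge 0.64 [  65.6475 -236.4064   -1.7423]
lid_edge 0.62 [ 77.1216  -2.656  117.9302]
```

View pics/w8.png

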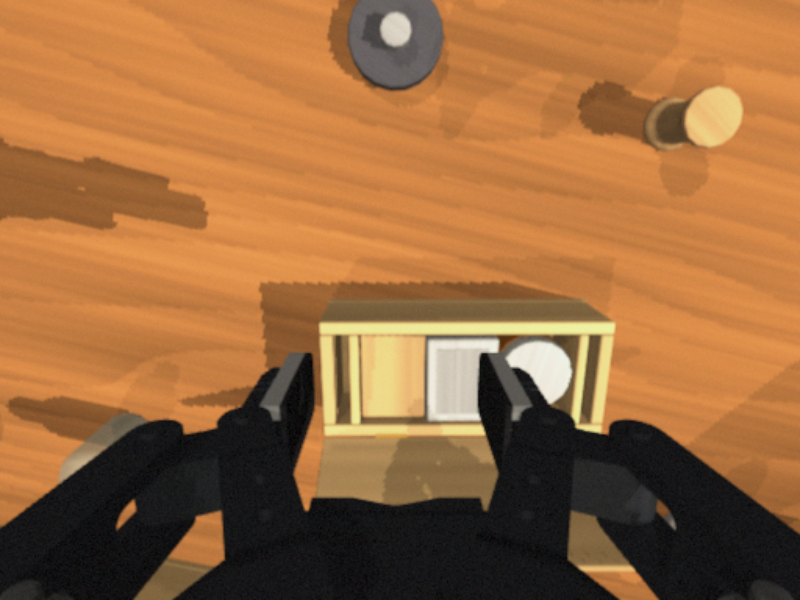

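All three are in and appear to have level tops. I'll press gently on the block and the jar to check they are seated at z = 48 mm.

arm_command --plan '[[[0.02,0,0.028,0,-0.5,0,0],[0.03,0,0.028,0,0,0,0],[0.025,0,0,0,0,0,0],[0.018,0,0,0,0,0,0],[0,0,0,0,0,0,0]]]'

```text
t: 23.37
tool_pos: [0.5754, -0.0365, 0.0614]
tool_rot: [-0.191, 1.563, 0.195]
contact_force: [-0.8, 0.8, -0.4]
opening: 0.0003
```

Run:
```python
from h import *
st(); go(B(0,-43.8,48),104)
```

```text
t 23.3667 world [ 0.5754 -0.0365  0.0614] box mm [  5.2671 -42.5692  61.3929] Fbox [-0.6188  0.9307 -0.3722] open 0.0003464631494993105 jaw 104.0797383299326 q6 -2.010886350996905
shift mm [13.4 -1.3 -5.3] turn [ 0.08 -0.02 -0.14]
```

arm_command --plan '[[[0.005,0,-0.003,0,0,0,0],[0.004,0,-0.002,0,0,0,0],[0.003,0,0,0,0,0,0],[0.002,0,0,0,0,0,0],[0.002,0,0,0,0,0,0]]]'

```text
t: 23.78
tool_pos: [0.5711, -0.0382, 0.048]
tool_rot: [-0.191, 1.561, 0.194]
contact_force: [-7.0, 1.6, 12.9]
opening: 0.0001
```

Run:
```python
from h import *
st(); go(B(0,44,55),104)
```

```text
t 23.7833 world [ 0.5711 -0.0382  0.048 ] box mm [  0.6521 -43.1184  48.0197] Fbox [-6.3633  3.2817 12.9228] open 0.00013874314676271798 jaw 104.0704908542569 q6 -2.015079806794906
shift mm [-6.8 87.1 -0.5] turn [ 0.07  0.07 -0.1 ]
```

Block top is at 48.0 mm, as expected. Now the jar.

arm_command --plan '[[[-0.015,0,0,0,0,0,0],[0,0.03,0,0,0,0,0],[0,0.03,0,0,0,0,0],[0,0.025,0,0,0,0,0],[0.006,0,0,0,0,0,0],[0.004,0,0,0,0,0,0],[0.003,0,0,0,0,0,0],[0.002,0,0,0,0,0,0]]]'

```text
t: 24.45
tool_pos: [0.5559, 0.0447, 0.0573]
tool_rot: [-0.191, 1.544, 0.188]
contact_force: [0.9, -0.2, -0.5]
opening: 0.0001
```

Run:
```python
from h import *
st()
```

```text
t 24.45 world [0.5559 0.0447 0.0573] box mm [ 5.9348 40.9502 57.2586] Fbox [ 0.8525 -0.3704 -0.4527] open 0.00012151686380753694 jaw 103.85794901709454 q6 -1.867025098906666
```

arm_command --plan '[[[0.004,0,-0.003,0,1,0,0],[0.003,0,-0.001,0,0,0,0],[0.003,0,0,0,0,0,0],[0.002,0,0,0,0,0,0],[0.002,0,0,0,0,0,0]]]'

```text
t: 24.87
tool_pos: [0.5537, 0.0413, 0.0483]
tool_rot: [-0.188, 1.566, 0.184]
contact_force: [-8.3, 2.5, 14.8]
opening: 0.0001
```

Run:
```python
from h import *
st()
```

```text
t 24.8667 world [0.5537 0.0413 0.0483] box mm [ 3.0656 38.211  48.312 ] Fbox [-7.4981  4.425  14.7766] open 0.00013903013761386616 jaw 103.57963610531299 q6 -1.8647374932424914
```

The jar is seated too, at 48.3 mm. Next the lid: rise, go over and behind it, then sweep it shut.

arm_command --plan '[[[-0.03,0,0,0,0,0,0],[-0.035,0,0,0,0,0,0],[-0.035,0,0,0,0,0,0],[-0.005,-0.019,0.03,0,0,0,0],[0,-0.019,0.034,0,0,0,0],[0,0,0.037,0,0,0,0],[0,0,0,0,0,0,0]]]'

```text
t: 25.45
tool_pos: [0.6635, 0.0239, 0.1567]
tool_rot: [-0.184, 1.567, 0.18]
contact_force: [-1.6, 0.0, -0.4]
opening: -0.0002
```

Run:
```python
from h import *
st(); go(B(102,0,100),104)
```

```text
t 25.45 world [0.6635 0.0239 0.1567] box mm [105.4005  -5.2299 156.7494] Fbox [-1.5512  0.4255 -0.4198] open -0.0001623901509768186 jaw 103.29292391584936 q6 -1.8766411753559997
shift mm [56.8  5.3 -3.2] turn [-0.71 -0.25  0.12]
```

arm_command --plan '[[[0.022,0.003,-0.001,-0.7,-0.2,0,0],[0.022,0.002,0,0,0,0,0],[0.013,0,0,0,0,0,0],[0,0,-0.008,0,0,0,0],[0,0,-0.008,0,0,0,0]]]'

```text
t: 25.87
tool_pos: [0.6493, 0.0217, 0.0965]
tool_rot: [-0.192, 1.562, 0.188]
contact_force: [-0.2, 0.4, 0.6]
opening: -0.0001
```

Run:
```python
from h import *
st(); go(B(55,0,101),104)
```

```text
t 25.8667 world [0.6493 0.0217 0.0965] box mm [91.0086 -3.9282 96.5265] Fbox [-0.1339  0.397   0.6319] open -0.00010345866313685725 jaw 103.86210512106544 q6 -1.8917333430972627
shift mm [ -4.5   3.8 -36. ] turn [-0.14  0.    0.16]
```

arm_command --plan '[[[-0.001,0.001,-0.007,0,0,0,0],[-0.001,0.001,-0.007,0,0,0,0],[-0.001,0.001,-0.007,0,0,0,0],[0,0,-0.007,0,0,0,0],[0,0,-0.007,0,0,0,0]]]'

```text
t: 26.28
tool_pos: [0.614, 0.0144, 0.1055]
tool_rot: [-0.193, 1.55, 0.184]
contact_force: [2.6, 1.1, -2.7]
opening: -0.0
```

Run:
```python
from h import *
st(); go(B(29,0,97),104)
```

```text
t 26.2833 world [0.614  0.0144 0.1055] box mm [ 55.0593  -2.5297 105.4679] Fbox [ 2.8287  0.4424 -2.6567] open -6.215780829237297e-06 jaw 103.79224788898672 q6 -1.907007771553031
shift mm [  8.1   2.5 -26.2] turn [-0.21  0.69  0.42]
```

arm_command --plan '[[[0.001,0,-0.006,0,0.7,0.4,0],[0.002,0,-0.006,0,0,0,0],[0.003,0,-0.006,0,0,0,0],[0.004,0,-0.006,0,0,0,0]]]'

```text
t: 26.62
tool_pos: [0.5921, 0.0085, 0.1008]
tool_rot: [-0.189, 1.552, 0.188]
contact_force: [2.0, 0.6, 4.1]
opening: 0.0001
```

Run:
```python
from h import *
st(); go(B(18,0,90.6),104)
```

```text
t 26.6167 world [0.5921 0.0085 0.1008] box mm [ 32.3205  -2.8807 100.8176] Fbox [2.1208 0.099  4.0828] open 0.00013047163523814174 jaw 103.79161641157222 q6 -1.9243481311286847
shift mm [ 10.1   2.8 -14.4] turn [-0.21  0.59  0.1 ]
```

arm_command --plan '[[[0.004,0,-0.005,0,0.6,0,0],[0.004,0,-0.005,0,0,0,0],[0.005,0,-0.005,0,0,0,0],[0.006,0,-0.005,0,0,0,0],[0.006,0,-0.004,0,0,0,0]]]'

```text
t: 27.03
tool_pos: [0.5675, 0.0019, 0.0786]
tool_rot: [-0.192, 1.561, 0.187]
contact_force: [0.4, 0.6, 5.0]
opening: -0.0002
```

Run:
```python
from h import *
st(); go(B(2,0,69.7),104)
```

```text
t 27.0333 world [0.5675 0.0019 0.0786] box mm [ 6.9138 -3.3322 78.639 ] Fbox [0.5584 0.4782 5.0193] open -0.0001522838357782307 jaw 103.81567708611438 q6 -1.9374340292758956
shift mm [ 8.9  3.3 -4.9] turn [-0.18  0.04  0.17]
```

arm_command --plan '[[[0.005,0,-0.004,0,0,0,0],[0.005,0,-0.005,0,0,0,0],[0.005,0,-0.005,0,0,0,0],[0.005,0,-0.003,0,0,0,0],[0.003,0,0,0,0,0,0],[0.002,0,0,0,0,0,0]]]'

```text
t: 27.53
tool_pos: [0.5516, -0.0025, 0.0568]
tool_rot: [-0.191, 1.557, 0.187]
contact_force: [-5.9, 3.4, 23.3]
opening: 0.0001
```

Run:
```python
from h import *
st()
```

```text
t 27.5333 world [ 0.5516 -0.0025  0.0568] box mm [-9.5963 -3.7671 56.7656] Fbox [-4.9031  4.7586 23.2656] open 0.00013474985541920997 jaw 103.80438541391341 q6 -1.9501102282847196
```

Force rose to 23 N at z = 56.8 mm, so the lid is level (57 expected). Now I back off and check.

arm_command --plan '[[[-0.01,0,0,0,0,0,0],[-0.03,0,0,0,0,0,0],[-0.035,0,0,0,0,0,0],[-0.035,0,-0.02,0,0,0,0],[-0.02,0,-0.02,0,0,0,0],[0,0,0,0,0,0,0],[0,0,0,0,0,0,0]]]'

```text
t: 28.12
tool_pos: [0.4984, -0.0124, 0.1807]
tool_rot: [-0.189, 1.596, 0.192]
contact_force: [-1.4, 1.0, -1.1]
opening: -0.0002
```

Run:
```python
from h import *
st(); M=T('wrist'); a=get_image('wrist')
for r in mark_of('wrist','lid_edge')[:1]: print(r['conf'],1000*toB(w(M,r['at'])))
M=T('scene'); b=get_image('scene')
for r in mark_of('scene','lid_edge')[:2]: print(r['conf'],1000*toB(w(M,r['at'])))
b=b[150:260,190:330]
cv2.imwrite('pics/end.png',np.hstack([cv2.resize(a,(400,300)),cv2.resize(b,(382,300))])[...,::-1])
```

```text
t 28.1167 world [ 0.4984 -0.0124  0.1807] box mm [-63.6425  -0.4893 180.7492] Fbox [-1.0836  1.2618 -1.0846] open -0.000202605017266122 jaw 103.83542194319207 q6 -1.9810214993463684
0.83 [-39.2662  -3.0827  57.9177]
0.68 [-36.6056  -1.7444  56.3718]
```

View pics/end.png

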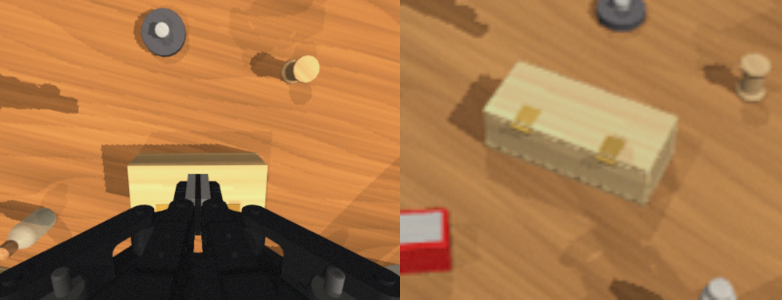

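The lid lies flush and stays there in both views, with its edge near z = 57 mm at box x = -38. The gripper is clear.

```bash
python3 -c "
from station import finish_job; print(finish_job())"
```

```text
the job is handed in; nothing more can be done
None
```

The jar, tin and block are packed in the box with the lid shut, and the job was handed in at about 28 s. No verdict was reported.

I slid the tin towards -y, dropped the jar in at the +y end and pushed the tin back against it. I then lowered the block into the gap I had felt out, and swept the lid shut from behind.

**Last checks:**
- **Seating:** light presses found the block's top at 48.0 mm and the jar's at 48.3 mm; 48 mm means flat on the floor. I did not press the tin, but it looked level with the block in the picture.
- **Lid:** it stopped at 56.8 mm under 23 N and stayed down after I let go. Two cameras put its free edge at 56.4 and 57.9 mm, with 57 mm expected for level.
- **Bystanders:** I never steered near any of them, and they look undisturbed in the pictures, but I did not re-measure their positions.

**What went off plan:**
- The first tin push ended at 12 mm instead of about 19 mm by tool reading, because the arm drifts a little between rows. The tin itself was only about 1 mm past the intended spot, so the plan held.
- One right-hand board reading was about 8 mm off because I picked the wrong edge in the picture. I did not use it and felt the -y board and the tin's stop with the finger instead.

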